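# Hang the picture saddle on the mantel rail and light it with the torch

## Robot

A 6-joint arm with a two-finger parallel gripper is mounted at the origin on the work surface. World frame = base frame: x ahead of the robot, y to its left, z up, the work surface at z = 0. Lengths are in m, angles in rad, forces in N, time in s.
With the tool pointing down it reaches from about 0.3 to 0.875 m from the base axis. Payload 6.4 kg.
Tool frame: the origin (TCP) lies midway between the tips of the shut fingers; the grasp point (between the pads) lies 19 mm behind it; x points along the fingers, y is the direction in which the jaws open and shut, and the axes are right-handed (so a half turn about x gives the same grasp; the last joint's range is limited). The gripper opens to 85 mm and grips with 20 to 120 N. Pads are 22 mm wide; open, the fingers measure 114 mm over their backs; the gripper's body (76 mm by 85 mm) begins 54 mm behind the grasp point. The pads swing forward as they close: fully open they stand 13 mm farther back than shut.
Start: joints at [-0.206, 0.181, 1.607, -0, 1.354, -0.206], TCP at [0.575, 0, 0.231] pointing down, gripper open.
Joint ranges: [-2.99, 2.99], [-0.89, 2.07], [0.3, 2.58], [-1.14, 4.28], [0, 2.63], [-3.12, 3.12]. Speed limits (rad/s): [2.57, 2.57, 3.01, 3.14, 3.14, 3.14].

## Interface

Orientations are given as a unit quaternion [w, x, y, z].
In Python, from bench import ctrl gives the robot as it stands.
- The arm moves only by the tool servo_tool, never from a script. Its argument "targets" is a list of rows, each a list of 7 numbers: the turn, a rotation vector about the tool's x, y, z in rad, then the shift along the tool's x, y, z in mm, then the opening, from -1 (shut) to 1 (fully open). A call has exactly 8 rows; each row is the pose to reach, as a shift and turn from the pose measured when the call began, along the tool's axes at that moment; what a row does not reach only later rows make up. A row lasts 1/8 s, in which the tool goes at most 62.5 mm and 10.7 degrees, less where a joint would pass 70% of its speed; a pose out of reach is approached as far as the arm can. A call with a gripper value outside its range is refused whole. The fingers move at their own pace and stop on an object; the grip force is fixed at half the most. Time passes only in rows, so rows that repeat a pose let the fingers close, or fill a call up. It gives the time, the measured TCP pose, the force and the opening at its end, in the units of the state.
- ctrl.get_obs(): the state, without advancing time (a new reading comes with each control period).
- ctrl.camera(name): name is "scene" or "side" or "wrist"; returns a dict with "pixels" (480x640x3 uint8, blue, green, red), "intrinsics" (3x3 intrinsics, pixels), "R" (3x3) and "t" (3): a world point X has camera coordinates R X + t; the wrist camera has in their place "tool_from_camera" (4x4, takes a point from camera to tool coordinates, whose origin is the TCP and whose axes are the tool frame's). Camera axes: x right, y down, z forward; pixel columns grow to the right and rows downward; lengths in m; the calibration is good to about 2 mm. A picture is of the moment at which its call begins: read the wrist's pose just before it. There is no depth.
- ctrl.hand_in(): hands the job in, once; it reports no verdict.
The state is a dict: "time_s": time; "q": joint angles; "dq": joint speeds; "joint_efforts": joint torques, N m; "eef_pos": TCP position; "eef_rot": TCP orientation; "wrist_force": force on the tool from outside, world axes, zero at the start; "torque": the same for the moment, N m; "opening": opening from 0.0 (shut) to 1.0 (fully open).
Only numpy, scipy, OpenCV 4.12 (cv2) and the standard library are available. Lean on these libraries where they do the work, as an engineer would, in place of code of your own. Each camera call takes 0.05 s, during which the arm holds its last target.

## Task

I want to photograph the little double-sided picture saddle: drape it over the brass rail so that it hangs freely astride the bar, and let go of it. Then draw the orange torch up out of its charging cup, tip it to a slant of about 45 degrees and hold it up beside the rail, facing either picture, with its lens pointing at the middle of the hanging picture from about 11 cm away. Finish while still holding the torch like that, clear of everything else, and leave the pig, the tester, the photo cube and the glass dome where they stand.

Things in the scene. Friction and masses are not known exactly. Their poses are not given: they have to be found in the camera images.
- saddle_mid (a point): Centre of the picture saddle, a rigid cream inverted U, 0.14 kg, at first standing on the shelf: 38 mm thick (x), 70 wide (y), 80 tall (z, up). Two 4 mm picture panels face -x and +x; the 30 mm gap between them is open below and at both y ends, closed on top by a 4 mm bridge. Gap ceiling 36 mm above this point, top 40 mm above. Both faces have the same picture.
- rail_mid (a point): Middle of the axis of a fixed brass bar, 12 mm in diameter, along this frame's y, 260 mm long on two posts at its ends, 140 mm above the shelf. The bar runs roughly away from the robot; this frame's x is level and square to it, pointing roughly to the robot's left.
- dock_rim (a point): Centre of the mouth of the fixed grey round charging cup in which the torch stands: mouth 46 mm above the shelf, bore 44 mm in diameter, 40 mm deep, vertical; outside 54 mm in diameter with a 90 mm flange 5 mm high at its foot.
- torch_grip (a point): Point on the torch's axis 110 mm from the lens, 30 mm from the tail. Torch: 140 mm, 0.16 kg, at first upright, lens down, loose in the cup. Square orange body 28 x 28 mm (sides square to this frame's x, y) from the tail to 46 mm off the lens, then a round dark head 38 mm in diameter. z runs from lens to tail; the beam goes along -z.
- torch_lens (a point): Centre of the torch's lens face at its head end, on the axis; same axes as torch_grip.
- pig: Pink ceramic pig money box, 78 mm wide (x), about 115 mm long (y), 95 mm tall; origin under its middle. Leave it alone.
- tester: Black plastic battery tester lying flat, 60 x 110 x 32 mm; origin under its middle. Leave it alone.
- photo_cube: Brushed steel photo cube, 75 mm a side; origin under its middle. Leave it alone.
- dome: Glass paperweight dome, 72 mm in diameter, 41 mm tall; origin under its middle. Leave it alone.
Not all that is in view belongs to the job. Leave any blue look-alike of the part that bears saddle_mid alone.

How it is judged:
By the outcome, as a careful person would: the job done as asked, in the order asked, and still so for the second after the job is handed in, while the arm keeps its last pose, push and grip.
It also fails if it takes over 58 s, if anything falls off the work surface, if the arm or the gripper's body presses on something with over 40 N, if the wrist force passes 120 N, or if a joint passes its speed limit or range.

## Working session

There is one attempt and no reset: what is moved stays moved. The work goes in short steps, Python scripts to look and compute and a tool call to move; the robot and the scene stay as the last step left them, time stands still between calls to the robot, and variables do not carry over. Pictures are saved under pics/ and viewed, and the job is handed in when it is done.

Besides the shell and the picture viewer there is one more tool, called after ">>>" as a command line: name --pt "numbers of a row" for each row, then --argument value for the rest. servo_tool: Moves the arm, as the interface text tells. Its arguments: {"type":"object","properties":{"targets":{"type":"array","items":{"type":"array","items":{"type":"number"}}}},"required":["targets"]}

```bash
ls; mkdir -p pics; python3 - <<'E'
from bench import ctrl
import cv2,numpy as np
o=ctrl.get_obs();print(o)
np.set_printoptions(precision=4,suppress=True)
for n in("scene","side","wrist"):
    c=ctrl.camera(n);cv2.imwrite(f"pics/{n}0.png",c["pixels"])
    print(n,c["intrinsics"])
    for k in("R","t","tool_from_camera"):
        if k in c:print(k,np.array(c[k]))
E
```

```text
pics
{'time_s': 0.0, 'q': array([-2.06246315e-01,  1.81562977e-01,  1.60802310e+00, -2.15417015e-05,
        1.35381262e+00, -2.06275667e-01]), 'dq': array([ 1.48753844e-03,  1.80658172e-04, -1.15871147e-03,  8.19066762e-04,
       -1.11666502e-06, -2.09358653e-03]), 'joint_efforts': array([ 3.41415571e-04, -4.44869328e+01, -3.51340663e+01, -2.51131587e-04,
        9.11703974e-03,  3.43231875e-05]), 'eef_pos': array([5.74432704e-01, 1.60210198e-04, 2.30364535e-01]), 'eef_rot': array([ 0.49947796,  0.4996356 ,  0.50053864, -0.50034699]), 'wrist_force': array([ 0.08563821,  0.90406802, -0.1850953 ]), 'torque': array([ 0.03117482,  0.01017966, -0.00416671]), 'opening': 1.0022208931667544}
scene [[478.1668   0.     317.402 ]
 [  0.     478.1668 247.3856]
 [  0.       0.       1.    ]]
R [[-0.2201  0.9754 -0.0093]
 [ 0.7751  0.169  -0.6088]
 [-0.5923 -0.1412 -0.7933]]
t [ 0.1243 -0.3939  1.5696]
side [[613.6174   0.     311.2777]
 [  0.     613.6174 236.496 ]
 [  0.       0.       1.    ]]
R [[ 0.9918 -0.1272  0.0131]
 [-0.0758 -0.6676 -0.7406]
 [ 0.103   0.7336 -0.6718]]
t [-0.5828  0.1188  1.2651]
wrist [[389.5897   0.     316.9984]
 [  0.     389.5897 233.683 ]
 [  0.       0.       1.    ]]
tool_from_camera [[-0.0004 -0.3188  0.9478 -0.1426]
 [ 1.     -0.0008  0.0002 -0.0007]
 [ 0.0007  0.9478  0.3188 -0.0811]
 [ 0.      0.      0.      1.    ]]
```

View pics/scene0.png

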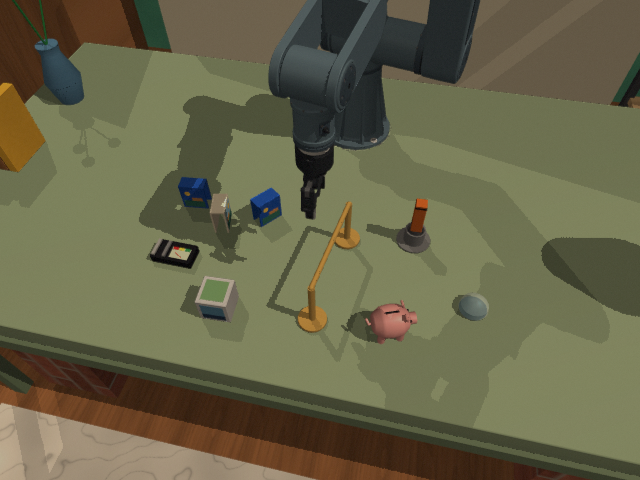

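View pics/side0.png

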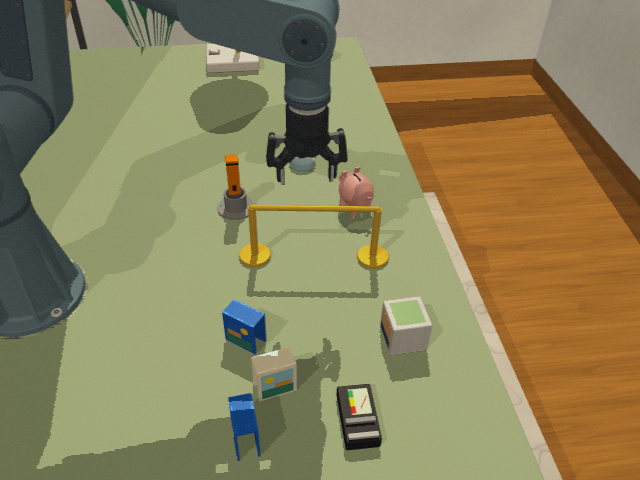

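View pics/wrist0.png

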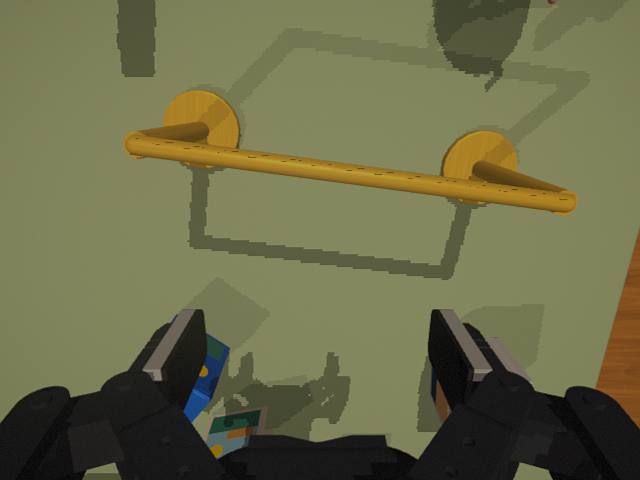

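```bash
python3 - <<'E'
import cv2,numpy as np
s=cv2.imread('pics/scene0.png');d=cv2.imread('pics/side0.png')
def crop(im,x,y,w,h,k,n):
    c=cv2.resize(im[y:y+h,x:x+w],None,fx=k,fy=k,interpolation=cv2.INTER_CUBIC)
    for i in range(0,w,10): cv2.putText(c,str(x+i),(i*k,10),0,.35,(255,255,255),1); cv2.line(c,(i*k,12),(i*k,18),(255,255,255),1)
    for i in range(10,h,10): cv2.putText(c,str(y+i),(0,i*k+4),0,.35,(255,255,255),1); cv2.line(c,(26,i*k),(32,i*k),(255,255,255),1)
    cv2.imwrite(n,c)
crop(s,170,165,130,90,6,'pics/c1.png')
crop(s,290,190,150,145,4,'pics/c2.png')
crop(d,220,290,110,100,6,'pics/c3.png')
crop(d,210,140,190,130,4,'pics/c4.png')
E
```

```text
(no output)
```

View pics/c1.png

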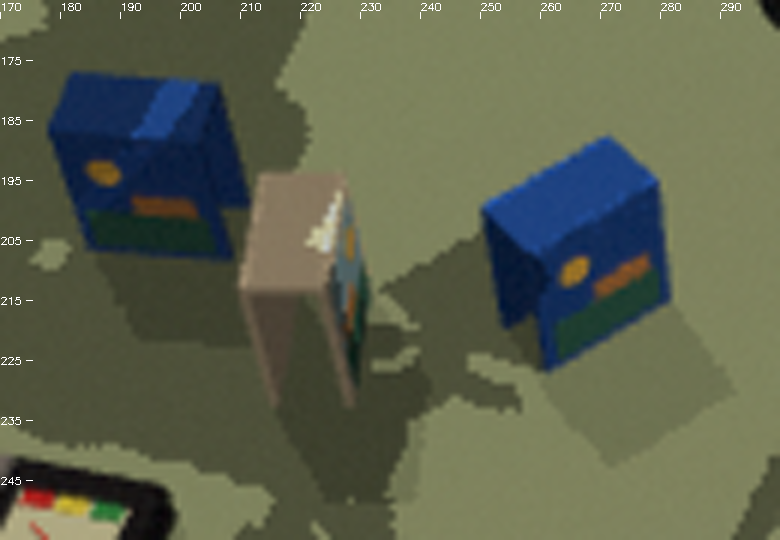

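View pics/c2.png

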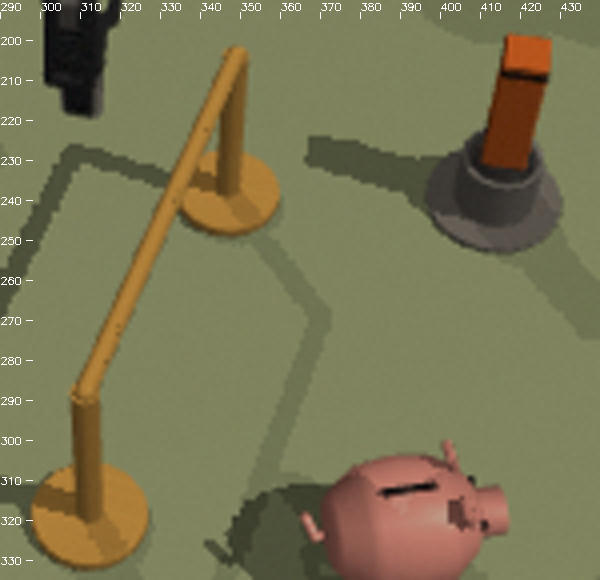

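View pics/c3.png

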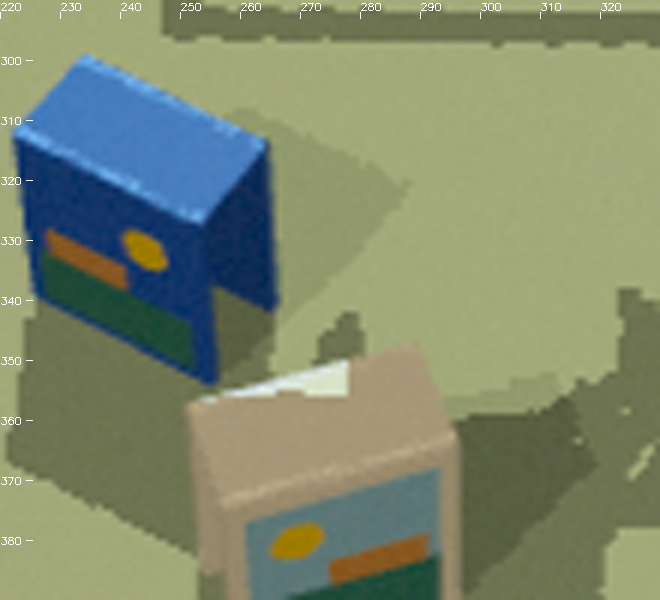

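View pics/c4.png

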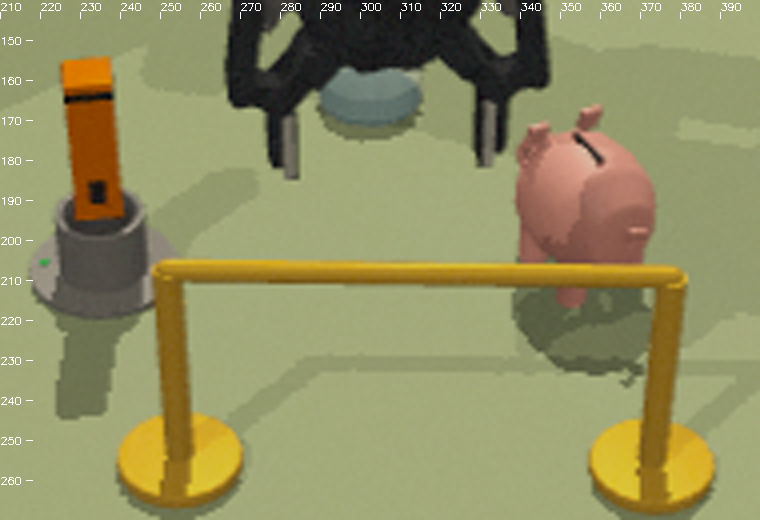

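```bash
cat > h.py <<'E'
import numpy as np,cv2
np.set_printoptions(precision=4,suppress=True)
Ks=np.array([[478.1668,0,317.402],[0,478.1668,247.3856],[0,0,1]]);Kd=np.array([[613.6174,0,311.2777],[0,613.6174,236.496],[0,0,1]])
from scipy.spatial.transform import Rotation as Ro
E
python3 - <<'E'
from h import *
from bench import ctrl
import json
S=ctrl.camera('scene');D=ctrl.camera('side')
def P(c):return np.array(c['intrinsics'])@np.c_[c['R'],c['t']]
Ps,Pd=P(S),P(D)
np.savez('cal.npz',Ps=Ps,Pd=Pd)
def tri(a,b):
    X=cv2.triangulatePoints(Ps,Pd,np.array(a,float).T,np.array(b,float).T);X=(X[:3]/X[3]).T
    def pr(P):
        h=np.c_[X,np.ones(len(X))]@P.T;return h[:,:2]/h[:,2:]
    print(np.c_[X,pr(Ps)-a,pr(Pd)-b]);return X
print('saddle');X=tri([(212.5,194),(226,194),(223,213.5),(210,213)],[(257,373),(251,357),(288,347.5),(295,362.5)]);print(X.mean(0))
for i,j in((0,1),(1,2),(2,3),(3,0)):print(np.linalg.norm(X[i]-X[j]),np.degrees(np.arctan2(*(X[j]-X[i])[1::-1])))
print('rail');X=tri([(348,203),(310,289)],[(252,208),(379,209)]);print(X.mean(0),np.linalg.norm(X[0]-X[1]),np.degrees(np.arctan2(*(X[1]-X[0])[1::-1])))
print('torch');X=tri([(414.5,199),(425.5,199.5),(425,208),(414,207.5)],[(226.5,164),(226,156),(237,154.5),(238,162)]);print(X.mean(0))
for i,j in((0,1),(1,2),(2,3),(3,0)):print(np.linalg.norm(X[i]-X[j]),np.degrees(np.arctan2(*(X[j]-X[i])[1::-1])))
E
```

```text
saddle
[[ 0.4558 -0.3099  0.0833  0.4019 -0.4279  0.4624  0.3314]
 [ 0.4475 -0.2751  0.0824  0.3485 -0.3804  0.3921  0.2905]
 [ 0.5129 -0.2606  0.0798  0.436  -0.4554  0.466   0.3256]
 [ 0.5209 -0.294   0.0812  0.0783 -0.0794  0.085   0.0577]]
[ 0.4843 -0.2849  0.0817]
0.03578791314885115 103.37272605473689
0.06704623517139317 12.549974677812157
0.03439409661621904 -76.50322671772983
0.06710148998385268 -166.24688976118742
rail
[[ 0.4694  0.0555  0.1422 -0.4591  0.5986 -0.3984 -0.375 ]
 [ 0.7291  0.0224  0.1417  0.0836 -0.0881  0.0625  0.0445]]
[0.5993 0.039  0.1419] 0.261800843354078 -7.267413331816989
torch
[[ 0.422   0.2134  0.1437 -0.2145  0.3115 -0.174  -0.1849]
 [ 0.4218  0.2395  0.1473 -0.2537  0.3736 -0.2025 -0.2187]
 [ 0.4474  0.2416  0.147   0.1997 -0.2904  0.1574  0.1659]
 [ 0.4485  0.2159  0.1443  0.2528 -0.3626  0.2024  0.2098]]
[0.4349 0.2276 0.1456]
0.026372141727350674 90.50474168147652
0.025689048600042133 4.791702973149443
0.02595474785059792 -87.44204441393855
0.026640297590671838 -174.66099946871537
```

```bash
cat >> h.py <<'E'
def plan(pos,yaw=None,Rm=None):
    """relative move from present pose; yaw deg = heading of tool y with tool down"""
    from bench import ctrl
    o=ctrl.get_obs(); p=o['eef_pos'];w,x,y,z=o['eef_rot'];R=Ro.from_quat([x,y,z,w]).as_matrix()
    if Rm is None:
        t=np.radians(yaw);Y=np.array([np.cos(t),np.sin(t),0]);X=np.array([0,0,-1.]);Rm=np.c_[X,Y,np.cross(X,Y)]
    rv=Ro.from_matrix(R.T@Rm).as_rotvec();d=R.T@(np.array(pos)-p)*1000
    print('t',round(o['time_s'],2),'pos',p,'q',o['q'],'F',o['wrist_force'],'open',round(o['opening'],3))
    print('turn',rv,np.degrees(np.linalg.norm(rv)),'shift',d,np.linalg.norm(d))
    log=open('log.txt','a');log.write(repr([list(map(float,o['q'])),list(map(float,p)),list(map(float,o['eef_rot']))])+'\n')
def onplane(P,uv,z):
    uv=np.array(uv,float);out=[]
    for u,v in uv:
        A=np.array([P[0]-u*P[2],P[1]-v*P[2]]);out.append(np.linalg.solve(A[:,:2],-(A[:,2]*z+A[:,3])))
    return np.array(out)
E
python3 - <<'E'
from h import *
c=np.load('cal.npz')
t=np.radians(13);u=np.array([np.cos(t),np.sin(t)]);n=np.array([-u[1],u[0]])
for nm,uv in (('b1',[(181,177),(205.5,179),(201,188),(178,186.5)]),('b2',[(269.5,188),(278,195.5),(259,207),(249.5,200)])):
    X=onplane(c['Ps'],uv,.08);print(nm,X,'rel (along,across)',np.c_[(X-[.4843,-.2849])@u,(X-[.4843,-.2849])@n])
X=onplane(c['Ps'],[(196,258),(152,262),(160,240),(199,246)],.032);print('tester',np.c_[(X-[.4843,-.2849])@u,(X-[.4843,-.2849])@n])
plan([.484,-.285,.18],-77)
E
```

```text
b1 [[ 0.4117 -0.4202]
 [ 0.4048 -0.351 ]
 [ 0.44   -0.3506]
 [ 0.4478 -0.4139]] rel (along,across) [[-0.1012 -0.1155]
 [-0.0924 -0.0465]
 [-0.058  -0.054 ]
 [-0.0646 -0.1175]]
b2 [[ 0.4007 -0.169 ]
 [ 0.4228 -0.139 ]
 [ 0.4732 -0.1765]
 [ 0.4546 -0.2084]] rel (along,across) [[-0.0553  0.1318]
 [-0.0271  0.156 ]
 [ 0.0136  0.1081]
 [-0.0118  0.0812]]
tester [[ 0.1419 -0.0478]
 [ 0.1531 -0.1571]
 [ 0.0825 -0.1507]
 [ 0.1035 -0.0457]]
t 0.25 pos [0.5748 0.0001 0.2309] q [-0.2063  0.1812  1.6074  0.      1.3538 -0.2063] F [ 0.4944 -0.287   1.107 ] open 1.0
turn [1.3439 0.0003 0.0007] 76.99861650584273 shift [ 50.9122 -90.7535 285.062 ] 303.4609904665586
```

>>> servo_tool --pt "0.168 0 0 5 -11 36 1" --pt "0.336 0 0 12 -23 71 1" --pt "0.504 0 0 18 -34 107 1" --pt "0.672 0 0 25 -45 142 1" --pt "0.84 0 0 32 -57 178 1" --pt "1.008 0 0 38 -68 214 1" --pt "1.176 0 0 45 -80 249 1" --pt "1.344 0 0 51 -91 285 1"

```text
time_s: 1.25
eef_pos: [0.4831, -0.2859, 0.1796]
eef_rot: [-0.078, -0.702, -0.078, 0.703]
wrist_force: [0.6, -1.0, 0.5]
opening: 1.004
```

```bash
python3 - <<'E'
from h import *
from bench import ctrl
plan([.484,-.285,.043],-77)
o=ctrl.get_obs();c=ctrl.camera('wrist');cv2.imwrite('pics/w1.png',c['pixels'])
T=np.array(c['tool_from_camera']);w,x,y,z=o['eef_rot'];R=Ro.from_quat([x,y,z,w]).as_matrix()
A=np.eye(4);A[:3,:3]=R;A[:3,3]=o['eef_pos'];M=np.linalg.inv(A@T);np.save('Pw1.npy',np.array(c['intrinsics'])@M[:3])
P=np.load('Pw1.npy');
# predicted saddle top corners
t=np.radians(13);u=np.array([np.cos(t),np.sin(t),0]);n=np.array([-u[1],u[0],0])
for a,b in((-1,-1),(-1,1),(1,1),(1,-1)):
    X=np.array([.4843,-.2849,.08])+.035*a*u+.019*b*n;h=P@np.r_[X,1];print(h[:2]/h[2])
E
```

```text
t 1.25 pos [ 0.4831 -0.2859  0.1796] q [-0.7456  0.203   1.6903 -0.0004  1.2493  0.6041] F [ 0.6429 -1.0169  0.4625] open 1.004
turn [-0.0057  0.0008  0.0006] 0.3315522238492443 shift [136.5591  -0.6238  -1.1668] 136.56554172580144
[343.0465 279.8024]
[287.4261 280.1016]
[283.998  178.3882]
[344.7211 178.0138]
```

View pics/w1.png

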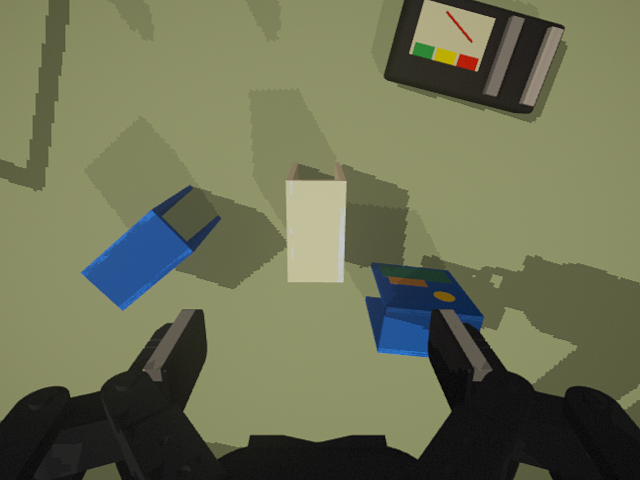

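>>> servo_tool --pt "0 0 0 45 0 0 1" --pt "0 0 0 90 0 0 1" --pt "0 0 0 125 0 0 1" --pt "0 0 0 141 0 0 1" --pt "0 0 0 141 0 0 -1" --pt "0 0 0 141 0 0 -1" --pt "0 0 0 141 0 0 -1" --pt "0 0 0 141 0 0 -1"

```text
time_s: 2.3
eef_pos: [0.4825, -0.2911, 0.0398]
eef_rot: [-0.076, -0.703, -0.073, 0.703]
wrist_force: [-1.0, 1.1, 7.4]
opening: 0.44
```

```bash
python3 - <<'E'
from h import *
from bench import ctrl
plan([.483,-.285,.20],-77)
c=ctrl.camera('side');im=c['pixels'];cv2.imwrite('pics/s2.png',cv2.resize(im[280:480,180:400],None,fx=3,fy=3))
E
```

```text
t 2.3 pos [ 0.4825 -0.2911  0.0398] q [-0.7519  0.4013  1.7617 -0.0033  0.9756  0.6086] F [-1.0223  1.1241  7.3538] open 0.44
turn [-0.0148  0.0006 -0.004 ] 0.8774709101917221 shift [-160.2448   -5.2537   -1.6683] 160.33959676979015
```

View pics/s2.png

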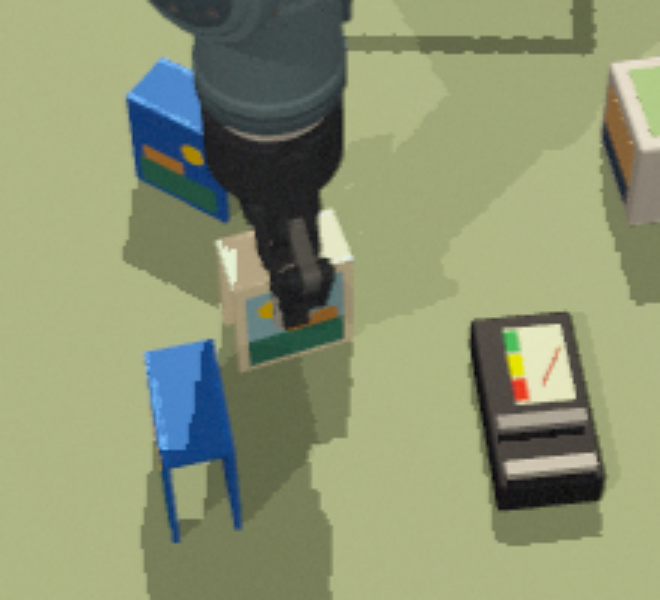

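>>> servo_tool --pt "0 0 0 -10 0 0 -1" --pt "0 0 0 -40 0 0 -1" --pt "0 0 0 -80 0 0 -1" --pt "0 0 0 -120 0 0 -1" --pt "0 0 0 -155 0 0 -1" --pt "0 0 0 -185 0 0 -1" --pt "0 0 0 -200 0 0 -1" --pt "0 0 0 -200 0 0 -1"

```text
time_s: 3.35
eef_pos: [0.4828, -0.2906, 0.2408]
eef_rot: [0.077, 0.704, 0.073, -0.703]
wrist_force: [-0.4, 0.0, -2.3]
opening: 0.434
```

```bash
python3 - <<'E'
from h import *
from bench import ctrl
plan([.599,.039,.24],-97.3)
c=ctrl.camera('wrist');cv2.imwrite('pics/w3.png',c['pixels'])
c=ctrl.camera('side');im=c['pixels'];cv2.imwrite('pics/s3.png',cv2.resize(im[180:430,180:440],None,fx=2.4,fy=2.4))
E
```

```text
t 3.35 pos [ 0.4828 -0.2906  0.2408] q [-0.7509  0.144   1.6296 -0.0029  1.3629  0.6084] F [-0.3871  0.0181 -2.3082] open 0.434
turn [ 0.3396 -0.0016 -0.0056] 19.457772565420033 shift [  -0.832  -297.7658 -183.0253] 349.5187883508937
```

View pics/w3.png

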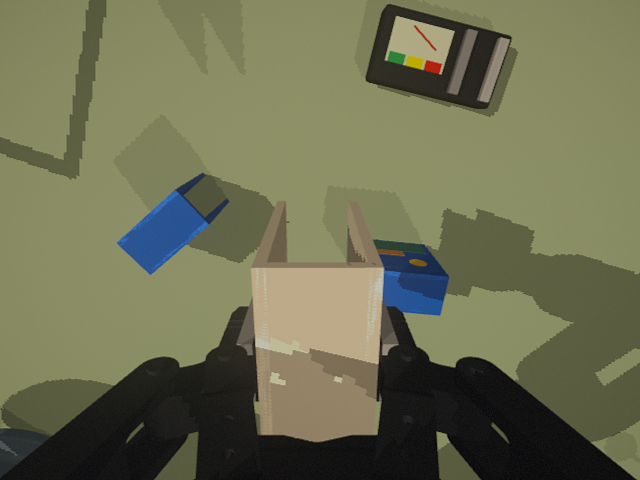

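View pics/s3.png

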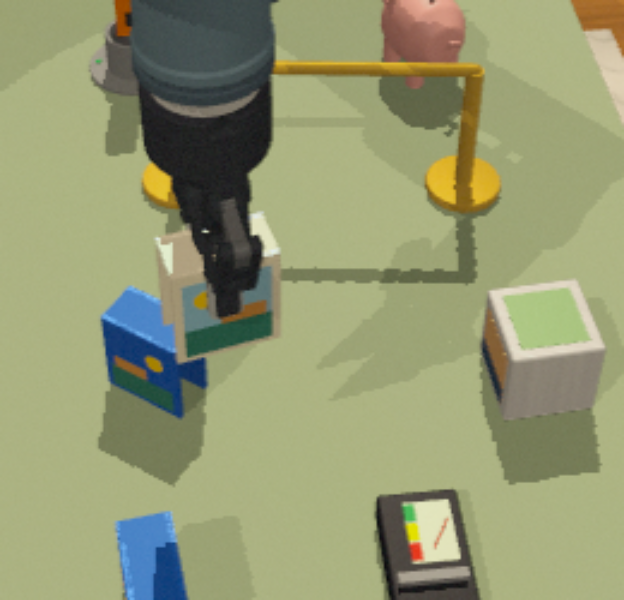

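>>> servo_tool --pt "0.04 0 0 0 -25 -15 -1" --pt "0.09 0 0 0 -70 -43 -1" --pt "0.14 0 0 0 -120 -74 -1" --pt "0.19 0 0 0 -172 -106 -1" --pt "0.24 0 0 0 -222 -137 -1" --pt "0.29 0 0 0 -265 -163 -1" --pt "0.34 0 -0.005 0 -292 -179 -1" --pt "0.34 -0.002 -0.005 0 -298 -183 -1"

```text
time_s: 4.45
eef_pos: [0.5974, 0.042, 0.2353]
eef_rot: [0.045, -0.703, 0.043, 0.708]
wrist_force: [0.6, -0.1, -1.0]
opening: 0.433
```

```bash
cat >> h.py <<'E'
def wristP(o,c):
    T=np.array(c['tool_from_camera']);w,x,y,z=o['eef_rot'];R=Ro.from_quat([x,y,z,w]).as_matrix()
    A=np.eye(4);A[:3,:3]=R;A[:3,3]=o['eef_pos'];return np.array(c['intrinsics'])@np.linalg.inv(A@T)[:3]
E
python3 - <<'E'
from h import *
from bench import ctrl
plan([.599,.039,.11],-97.3)
o=ctrl.get_obs();c=ctrl.camera('wrist');cv2.imwrite('pics/w4.png',c['pixels']);P=wristP(o,c);np.save('Pw4.npy',P)
t=np.radians(-7.27);u=np.array([np.cos(t),np.sin(t),0])
for s in(0,.05,.1,.13):
    h=P@np.r_[np.array([.5993,.039,.14])+s*u,1];print(s,h[:2]/h[2])
c=ctrl.camera('side');im=c['pixels'];cv2.imwrite('pics/s4.png',cv2.resize(im[40:290,180:440],None,fx=2.4,fy=2.4))
E
```

```text
t 4.45 pos [0.5974 0.042  0.2353] q [-0.1288  0.2344  1.5351  0.0019  1.3792  1.5668] F [ 0.6438 -0.0739 -0.9587] open 0.433
turn [0.0023 0.0071 0.0019] 0.4388316246020093 shift [125.3175   3.025   -2.8904] 125.38737021593974
0 [320.0371 231.5887]
0.05 [320.3336 152.8352]
0.1 [320.6744  62.3192]
0.13 [320.9045   1.2158]
```

View pics/w4.png

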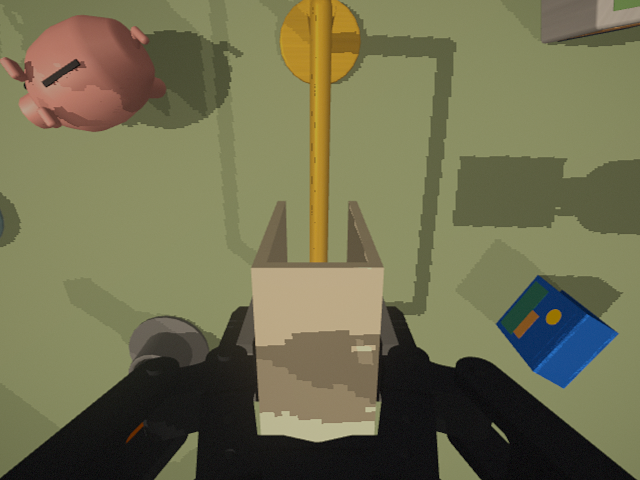

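View pics/s4.png

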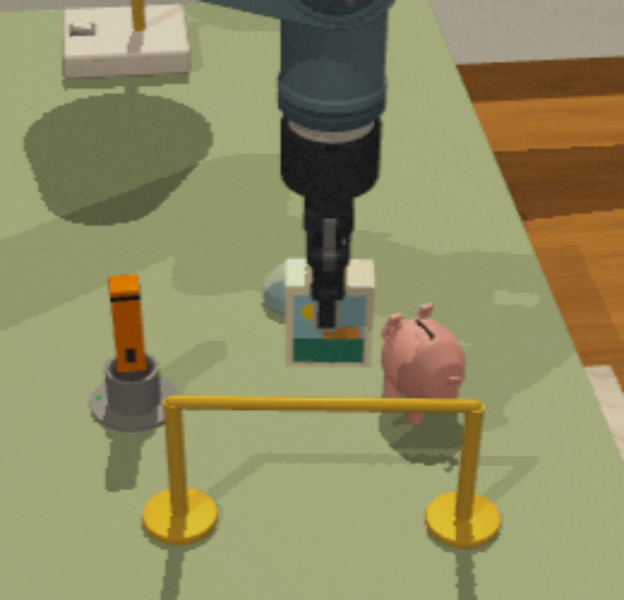

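>>> servo_tool --pt "0 0.004 0 10 2.5 -3 -1" --pt "0 0.007 0 35 2.5 -3 -1" --pt "0 0.007 0 60 2.5 -3 -1" --pt "0 0.007 0 85 2.5 -3 -1" --pt "0 0.007 0 105 2.5 -3 -1" --pt "0 0.007 0 116 2.5 -3 -1" --pt "0 0.007 0 120 2.5 -3 -1" --pt "0 0.007 0 120 2.5 -3 -1"

```text
time_s: 5.55
eef_pos: [0.5998, 0.0377, 0.1163]
eef_rot: [-0.045, 0.706, -0.044, -0.705]
wrist_force: [-0.3, -0.5, -1.7]
opening: 0.44
```

```bash
python3 - <<'E'
from h import *
from bench import ctrl
plan([.599,.039,.11],-97.3)
c=ctrl.camera('side');im=c['pixels'];cv2.imwrite('pics/s5.png',cv2.resize(im[130:290,200:420],None,fx=3,fy=3))
E
```

```text
t 5.55 pos [0.5998 0.0377 0.1163] q [-0.1353  0.3595  1.6325  0.0015  1.1481  1.5609] F [-0.2868 -0.4781 -1.6755] open 0.44
turn [ 0.0013 -0.0015  0.0014] 0.13802444321089782 shift [ 6.2581 -1.224   0.9278] 6.443795674332634
```

View pics/s5.png

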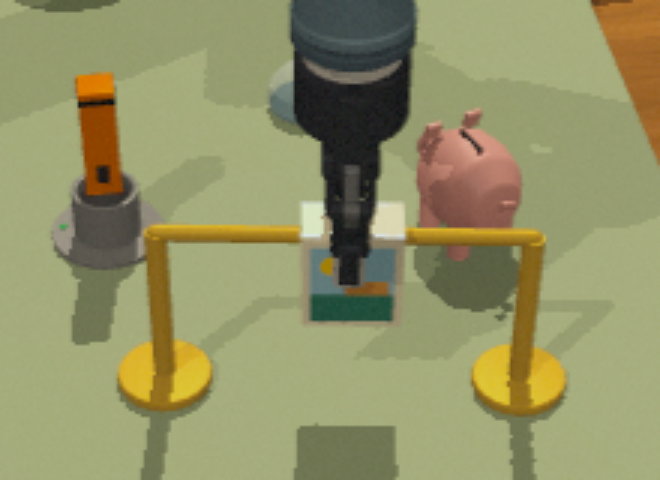

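>>> servo_tool --pt "0 0 0 1 -0.5 0.5 -1" --pt "0 0 0 2 -1 1 -1" --pt "0 0 0 3 -1 1 -1" --pt "0 0 0 4 -1 1 -1" --pt "0 0 0 5 -1 1 -1" --pt "0 0 0 5.6 -1 1 -1" --pt "0 0 0 6 -1 1 -1" --pt "0 0 0 6 -1 1 -1"

```text
time_s: 6.6
eef_pos: [0.5991, 0.0388, 0.1106]
eef_rot: [-0.045, 0.706, -0.044, -0.705]
wrist_force: [0.7, -0.1, -1.9]
opening: 0.439
```

Not yet in contact; a little lower.

>>> servo_tool --pt "0 0 0 0.7 0 0 -1" --pt "0 0 0 1.3 0 0 -1" --pt "0 0 0 1.8 0 0 -1" --pt "0 0 0 2.3 0 0 -1" --pt "0 0 0 2.3 0 0 -1" --pt "0 0 0 2.3 0 0 -1" --pt "0 0 0 2.3 0 0 -1" --pt "0 0 0 2.3 0 0 -1"

```text
time_s: 7.6
eef_pos: [0.5992, 0.0388, 0.1097]
eef_rot: [-0.045, 0.707, -0.044, -0.705]
wrist_force: [-4.8, -0.0, 9.2]
opening: 0.435
```

>>> servo_tool --pt "0 0 0 0 0 0 -1" --pt "0 0 0 0 0 0 -0.05" --pt "0 0 0 0 0 0 0.0" --pt "0 0 0 0 0 0 0.1" --pt "0 0 0 0 0 0 0.25" --pt "0 0 0 0 0 0 0.4" --pt "0 0 0 0 0 0 0.6" --pt "0 0 0 0 0 0 0.8"

```text
time_s: 8.6
eef_pos: [0.5993, 0.0388, 0.1097]
eef_rot: [-0.045, 0.707, -0.044, -0.705]
wrist_force: [0.5, 0.4, -0.3]
opening: 0.901
```

```bash
python3 - <<'E'
from h import *
from bench import ctrl
plan([.599,.039,.25],-97.3)
c=ctrl.camera('wrist');cv2.imwrite('pics/w6.png',c['pixels'])
c=ctrl.camera('side');im=c['pixels'];cv2.imwrite('pics/s6.png',cv2.resize(im[130:290,200:420],None,fx=3,fy=3))
E
```

```text
t 8.6 pos [0.5993 0.0388 0.1097] q [-0.1334  0.3667  1.6379  0.0014  1.1345  1.5626] F [ 0.4557  0.358  -0.3185] open 0.901
turn [ 0.0016 -0.0024  0.0012] 0.18067278672848927 shift [-140.3092   -0.319    -0.0485] 140.30958333457755
```

View pics/w6.png

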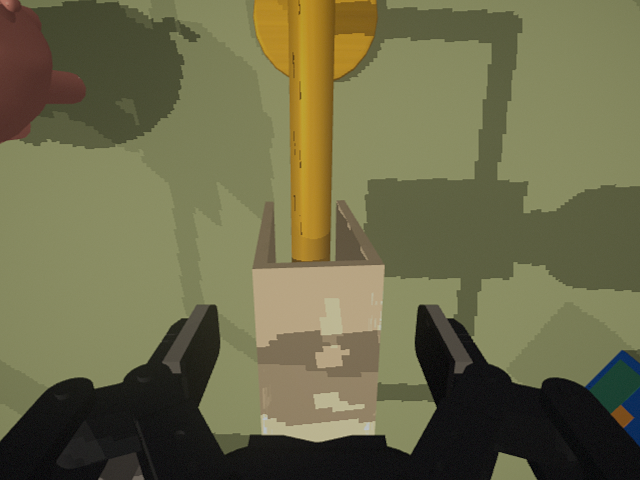

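View pics/s6.png

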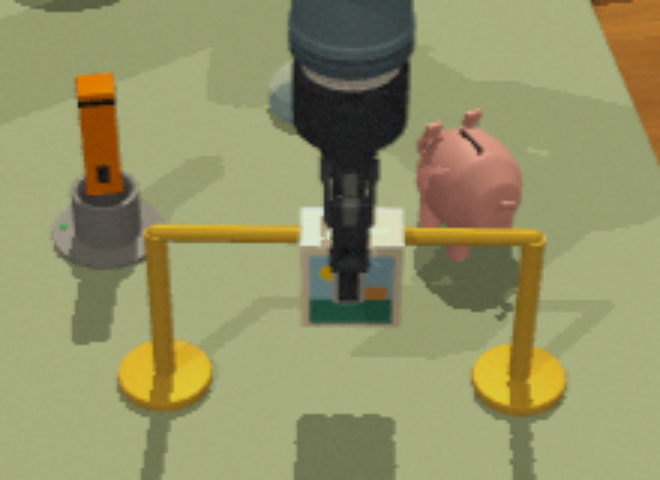

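>>> servo_tool --pt "0 0 0 -5 0 0 1" --pt "0 0 0 -20 0 0 1" --pt "0 0 0 -45 0 0 1" --pt "0 0 0 -75 0 0 1" --pt "0 0 0 -105 0 0 1" --pt "0 0 0 -135 0 0 1" --pt "0 0 0 -160 0 0 1" --pt "0 0 0 -170 0 0 1"

```text
time_s: 9.7
eef_pos: [0.5997, 0.0386, 0.2828]
eef_rot: [-0.045, 0.708, -0.044, -0.703]
wrist_force: [-0.2, 0.0, 0.1]
opening: 0.998
```

```bash
cat > kin.py <<'E'
from h import *
from scipy.optimize import least_squares
def rz(a):c,s=np.cos(a),np.sin(a);return np.array([[c,-s,0],[s,c,0],[0,0,1]])
def ry(a):c,s=np.cos(a),np.sin(a);return np.array([[c,0,s],[0,1,0],[-s,0,c]])
# down-tool: pitch sum pi from up. q1 about -z?, forearm along z at zero
def fk(q,p):
    a1,d1,L2,a3,L4,L6=p
    R=rz(q[0]*SG[0]); x=R@[a1,0,d1]
    R=R@ry(q[1]); x=x+R@[0,0,L2]
    R=R@ry(q[2]-OFF); x=x+R@np.array([L4,0,a3])
    R=R@rxm(SG[1]*q[3]); R=R@ry(q[4]-OFF2); x=x+R@[L6,0,0]; R=R@rxm(SG[2]*q[5])
    return R,x
def rxm(a):c,s=np.cos(a),np.sin(a);return np.array([[1,0,0],[0,c,-s],[0,s,c]])
SG=[1,1,1];OFF=np.pi/2;OFF2=0
E
python3 - <<'E'
from h import *
plan([.435,.228,.25],-87)
D=[eval(l.replace('nan','0')) for l in open('log.txt')]
for q,p,r in D: 
    q=np.array(q);print(q,q[1]+q[2]+q[4],np.hypot(p[0],p[1]),p[2],np.arctan2(p[1],p[0])-q[0])
E
```

```text
t 9.7 pos [0.5997 0.0386 0.2828] q [-0.1337  0.1954  1.4856  0.0012  1.4539  1.5627] F [-0.191   0.0171  0.0544] open 0.998
turn [-0.1781 -0.0068  0.0005] 10.213105189455865 shift [  31.731  -167.2433  187.3814] 253.15798601486935
[-0.2063  0.1812  1.6074  0.      1.3538 -0.2063] 3.142324829824097 0.5747967421591678 0.2308935149294002 0.20641137248687116
[-0.7456  0.203   1.6903 -0.0004  1.2493  0.6041] 3.142542987376866 0.5613908376439223 0.1795596580740969 0.21120676564164143
[-0.7519  0.4013  1.7617 -0.0033  0.9756  0.6086] 3.1385878783222614 0.5635539295953428 0.039778623158132256 0.20899412706795084
[-0.7509  0.144   1.6296 -0.0029  1.3629  0.6084] 3.136532765312748 0.563503024727039 0.2407724505684541 0.20898366557873016
[-0.1288  0.2344  1.5351  0.0019  1.3792  1.5668] 3.1486697725065893 0.5988351423792267 0.23534035306618692 0.19902113349722828
[-0.1353  0.3595  1.6325  0.0015  1.1481  1.5609] 3.140145586684171 0.6009377344040783 0.11625774020138711 0.1980511107637804
[-0.1334  0.3667  1.6379  0.0014  1.1345  1.5626] 3.1391736579337275 0.6005271118708104 0.10969079959752855 0.1981094849809684
[-0.1337  0.1954  1.4856  0.0012  1.4539  1.5627] 3.1348661256887134 0.6009425017058775 0.28280089499775773 0.19795204165054908
```

>>> servo_tool --pt "-0.185 0 0 4 -21 23 1" --pt "-0.37 0 0 8 -42 47 1" --pt "-0.555 0 0 12 -63 70 1" --pt "-0.74 0 0 16 -84 94 1" --pt "-0.925 0 0 20 -105 117 1" --pt "-1.11 0 0 24 -125 140 1" --pt "-1.295 0 0 28 -146 164 1" --pt "-1.48 0 0 32 -167 187 1"

```text
time_s: 10.7
eef_pos: [0.4343, 0.2283, 0.2494]
eef_rot: [0.446, 0.552, 0.443, -0.548]
wrist_force: [0.0, 0.2, 0.3]
opening: 1.002
```

```bash
python3 - <<'E'
from h import *
from bench import ctrl
plan([.435,.228,.25],3)
o=ctrl.get_obs();c=ctrl.camera('wrist');cv2.imwrite('pics/w7.png',c['pixels']);P=wristP(o,c);np.save('Pw7.npy',P)
for s in((-1,-1),(-1,1),(1,1),(1,-1)):
    h=P@np.r_[np.array([.4349,.2276,.146])+Ro.from_euler('z',2.7,degrees=True).apply([s[0]*.014,s[1]*.014,0]),1];print(s,h[:2]/h[2])
h=P@[.4349,.2276,.046,1];print(h[:2]/h[2])
c=ctrl.camera('side');im=c['pixels'];cv2.imwrite('pics/s7.png',cv2.resize(im[130:290,200:420],None,fx=3,fy=3))
c=ctrl.camera('scene');im=c['pixels'];cv2.imwrite('pics/sc7.png',cv2.resize(im[150:350,250:450],None,fx=3,fy=3))
E
```

```text
t 10.7 pos [0.4343 0.2283 0.2494] q [ 0.2425 -0.0318  1.7966 -0.0013  1.3706  0.4533] F [0.0223 0.1904 0.2999] open 1.002
turn [-0.2629 -0.0007 -0.0064] 15.069432413244016 shift [-0.5545  0.745   0.1839] 0.9466980365327813
(-1, -1) [303.1003 256.1885]
(-1, 1) [291.7433 217.9012]
(1, 1) [333.0701 207.2729]
(1, -1) [343.1595 246.2162]
[316.8518 197.7275]
```

View pics/w7.png

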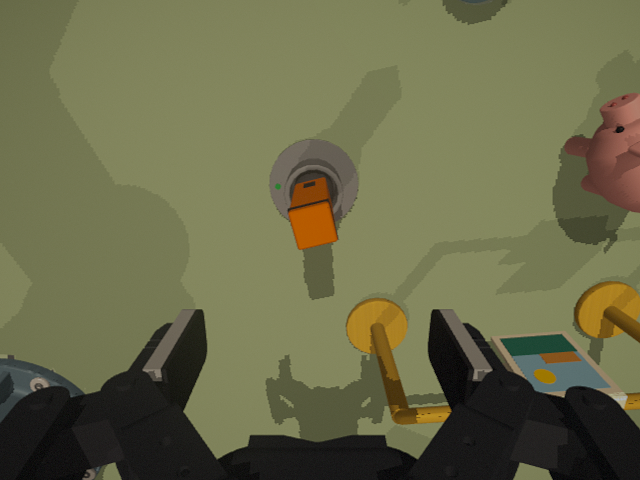

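View pics/s7.png

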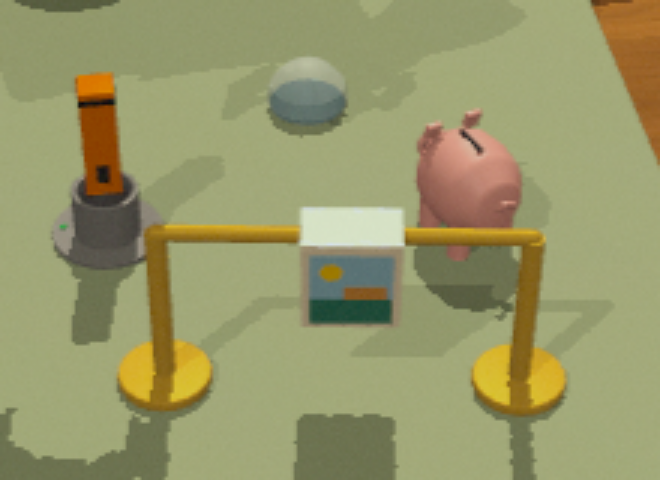

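View pics/sc7.png

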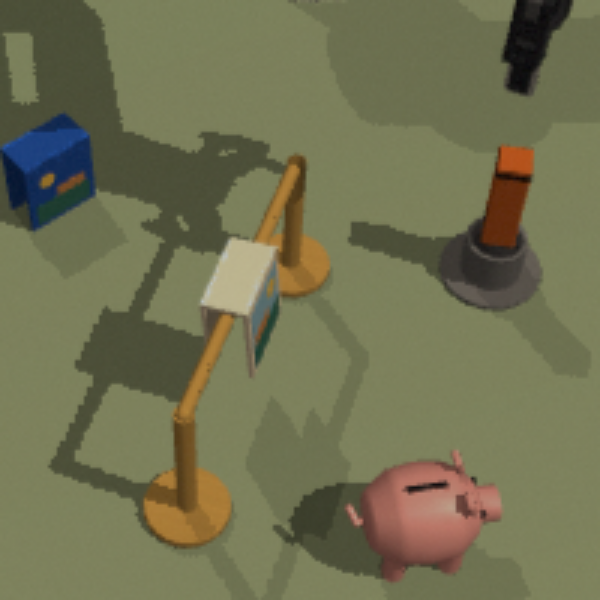

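>>> servo_tool --pt "-0.1 0 0 0 0 0 1" --pt "-0.2 0 0 0 0 0 1" --pt "-0.263 0 0 0 0 0 1" --pt "-0.263 0 -0.006 0 0 0 1" --pt "-0.263 0 -0.006 0 0 0 1" --pt "-0.263 0 -0.006 0 0 0 1" --pt "-0.263 0 -0.006 0 0 0 1" --pt "-0.263 0 -0.006 0 0 0 1"

```text
time_s: 11.85
eef_pos: [0.4343, 0.2284, 0.2494]
eef_rot: [0.512, 0.488, 0.512, -0.488]
wrist_force: [0.6, 0.5, 0.6]
opening: 0.999
```

```bash
python3 - <<'E'
from h import *
from bench import ctrl
plan([.435,.228,.25],3)
o=ctrl.get_obs();c=ctrl.camera('wrist');P=wristP(o,c);np.save('Pw8.npy',P)
im=c['pixels'];cr=cv2.resize(im[120:280,220:400],None,fx=4,fy=4,interpolation=cv2.INTER_CUBIC)
for i in range(0,180,20):cv2.putText(cr,str(220+i),(4*i,10),0,.4,(255,255,255),1);cv2.line(cr,(4*i,12),(4*i,18),(255,255,255),1)
for i in range(0,160,20):cv2.putText(cr,str(120+i),(0,4*i+4),0,.4,(255,255,255),1);cv2.line(cr,(26,4*i),(34,4*i),(255,255,255),1)
cv2.imwrite('pics/w8.png',cr)
for s in((-1,-1),(-1,1),(1,1),(1,-1)):
    h=P@np.r_[np.array([.4349,.2276,.146])+Ro.from_euler('z',2.7,degrees=True).apply([s[0]*.014,s[1]*.014,0]),1];print(s,h[:2]/h[2])
h=P@[.4349,.2276,.046,1];print(h[:2]/h[2])
E
```

```text
t 11.85 pos [0.4343 0.2284 0.2494] q [ 0.2414 -0.0278  1.7926  0.0005  1.3764  0.1939] F [0.6108 0.5374 0.64  ] open 0.999
turn [-0.005  -0.0006 -0.0002] 0.2873978983681183 shift [-0.5819  0.7131  0.4585] 1.0282641736578766
(-1, -1) [298.2013 252.2854]
(-1, 1) [297.5252 212.3619]
(1, 1) [340.3227 212.3365]
(1, -1) [339.5533 252.259 ]
[318.3234 197.922 ]
```

View pics/w8.png

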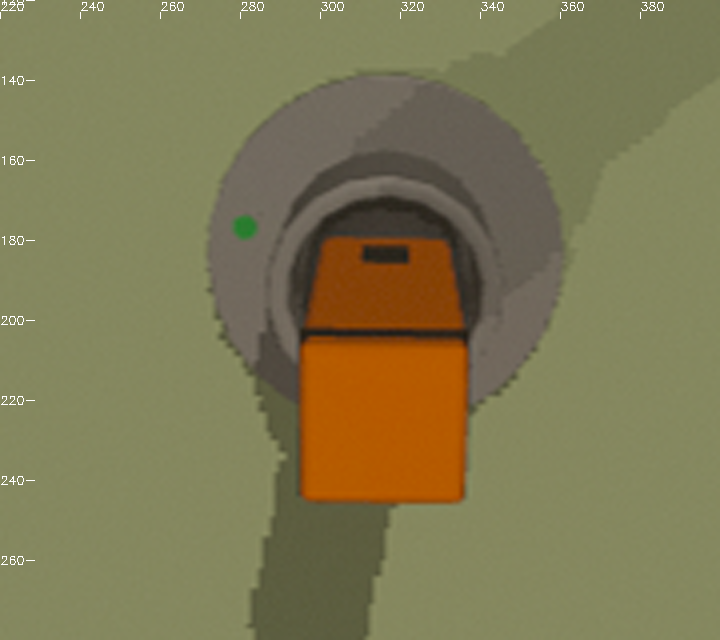

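```bash
python3 - <<'E'
from h import *
P=np.load('Pw8.npy');print(onplane(P,[(294.5,204.5),(335.5,204.5),(335,245.5),(295,245.5)],.146),onplane(P,[(294.5,204.5),(335.5,204.5),(335,245.5),(295,245.5)],.146).mean(0))
P7=np.load('Pw7.npy');print(onplane(P7,[(289.5,210),(331,201),(338,239),(299,249)],.146).mean(0))
print('flange',onplane(P,[(271,182),(360,180)],.005).mean(0), onplane(P,[(315,138)],.005),'rim',onplane(P,[(287,190),(341,190)],.046),onplane(P,[(314,164)],.046))
c=np.load('cal.npz')
for n in('Ps','Pd'):
  for X in ([.4325,.2325,.146],[.4349,.2276,.146]):
    h=c[n]@np.r_[X,1];print(n,h[:2]/h[2])
E
```

```text
[[0.4181 0.2461]
 [0.4447 0.2474]
 [0.4462 0.219 ]
 [0.4193 0.2178]] [0.4321 0.2326]
[0.4337 0.2329]
flange [0.4318 0.2351] [[0.4295 0.2771]] rim [[0.4063 0.2336]
 [0.455  0.2359]] [[0.4296 0.2581]]
Ps [421.8785 202.9492]
Ps [419.7637 203.3453]
Pd [230.7045 157.7477]
Pd [231.8456 158.9313]
```

>>> servo_tool --pt "0 0 0 30 -1 -2.6 1" --pt "0 0 0 70 -1 -2.6 1" --pt "0 0 0 110 -1 -2.6 1" --pt "0 0 0 140 -1 -2.6 1" --pt "0 0 0 156 -1 -2.6 1" --pt "0 0 0 156 -1 -2.6 0.3" --pt "0 0 0 156 -1 -2.6 -0.1" --pt "0 0 0 156 -1 -2.6 -0.2"

```text
time_s: 12.9
eef_pos: [0.4342, 0.2314, 0.0948]
eef_rot: [0.512, 0.489, 0.511, -0.487]
wrist_force: [0.3, 0.7, 1.4]
opening: 0.402
```

>>> servo_tool --pt "0 0 0 0 0 0 -0.3" --pt "0 0 0 0 0 0 -1" --pt "0 0 0 0 0 0 -1" --pt "0 0 0 0 0 0 -1" --pt "0 0 0 0 0 0 -1" --pt "0 0 0 0 0 0 -1" --pt "0 0 0 0 0 0 -1" --pt "0 0 0 0 0 0 -1"

```text
time_s: 13.9
eef_pos: [0.435, 0.2316, 0.0957]
eef_rot: [0.512, 0.489, 0.511, -0.486]
wrist_force: [-1.3, -0.7, 4.9]
opening: 0.318
```

```bash
python3 - <<'E'
from h import *
from bench import ctrl
plan([.433,.231,.27],3)
c=ctrl.camera('wrist');cv2.imwrite('pics/w9.png',c['pixels'])
E
```

```text
t 13.9 pos [0.435  0.2316 0.0957] q [0.2475 0.169  1.924  0.0005 1.044  0.1996] F [-1.2633 -0.7108  4.8761] open 0.318
turn [-0.0048 -0.0014 -0.0044] 0.37961639582246864 shift [-174.2794   -1.2307    0.2312] 174.28391727226557
```

View pics/w9.png

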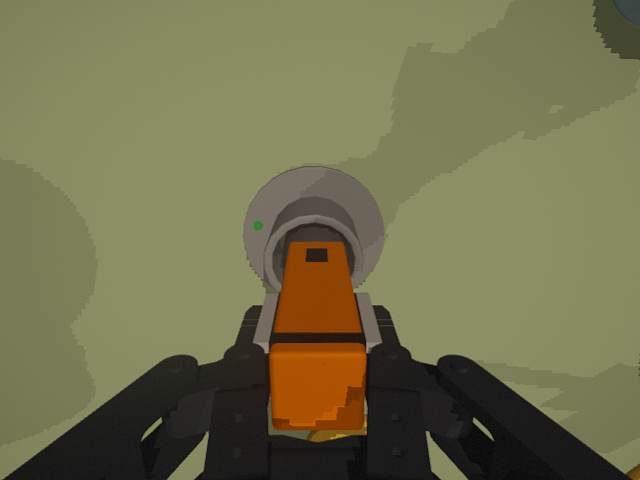

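>>> servo_tool --pt "0 0 0 -8 0 0 -1" --pt "0 0 0 -25 0 0 -1" --pt "0 0 0 -50 0 0 -1" --pt "0 0 0 -80 0 0 -1" --pt "0 0 0 -110 0 0 -1" --pt "0 0 0 -140 0 0 -1" --pt "0 0 0 -165 0 0 -1" --pt "0 0 0 -175 0 0 -1"

```text
time_s: 14.95
eef_pos: [0.4348, 0.2315, 0.2732]
eef_rot: [0.513, 0.49, 0.51, -0.485]
wrist_force: [-0.4, -0.6, -2.3]
opening: 0.318
```

```bash
python3 - <<'E'
from h import *
from bench import ctrl
plan([.433,.231,.27],3)
o=ctrl.get_obs();c=ctrl.camera('wrist');cv2.imwrite('pics/w10.png',c['pixels']);np.save('Pw10.npy',wristP(o,c))
c=ctrl.camera('side');im=c['pixels'];cv2.imwrite('pics/s10.png',cv2.resize(im[40:290,180:420],None,fx=3,fy=3)[:600])
c=ctrl.camera('scene');im=c['pixels'];cv2.imwrite('pics/sc10.png',cv2.resize(im[130:330,250:450],None,fx=3,fy=3))
E
```

```text
t 14.95 pos [0.4348 0.2315 0.2732] q [ 0.2474 -0.0479  1.7639  0.0005  1.4176  0.1997] F [-0.373  -0.6394 -2.3328] open 0.318
turn [-0.0047 -0.0021 -0.0078] 0.5341141048622935 shift [ 3.1722 -1.8903  0.3946] 3.7137294461096717
```

View pics/w10.png

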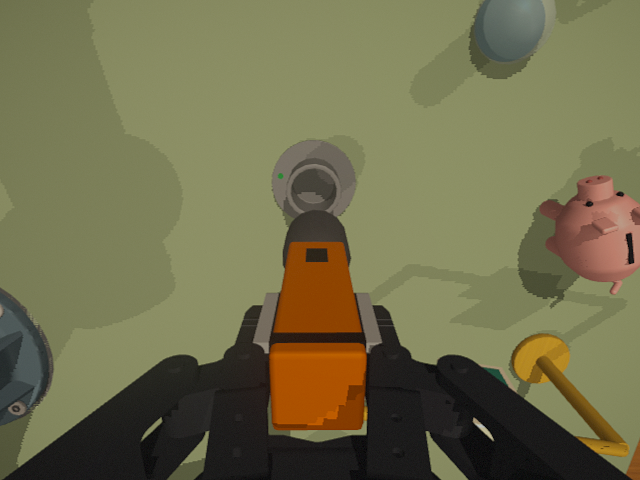

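View pics/s10.png

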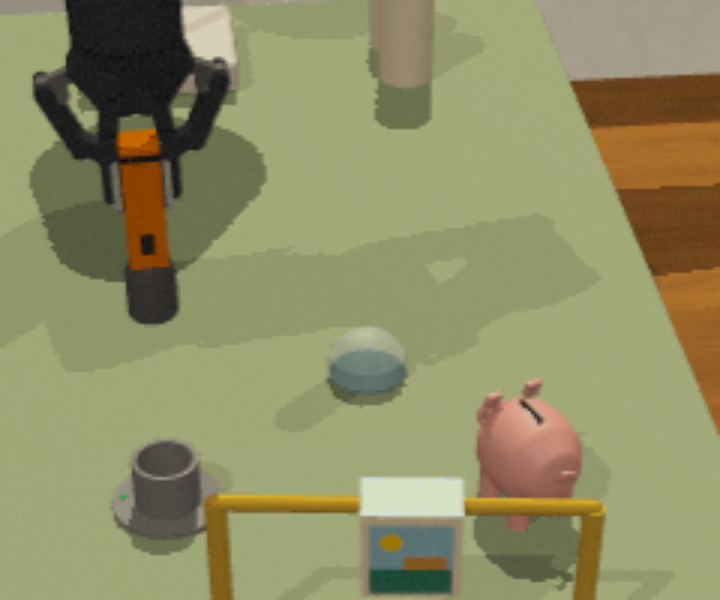

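View pics/sc10.png

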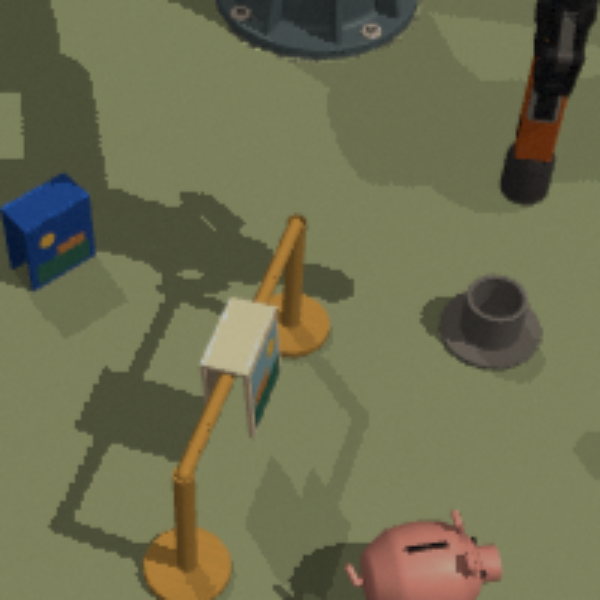

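```bash
python3 - <<'E'
from h import *
T=np.array([[-0.0004,-.3188,.9478,-.1426],[1,-.0008,.0002,-.0007],[.0007,.9478,.3188,-.0811],[0,0,0,1]])
K=np.array([[389.59,0,317],[0,389.59,233.68],[0,0,1]])
Ti=np.linalg.inv(T)
def pr(x,y,z):
    h=K@(Ti@[x,y,z,1])[:3];return h[:2]/h[2]
for L in(.0897,.0955):
  print(L,'tail front',pr(L-.14,-.014,-.014),'tail back',pr(L-.14,-.014,.014),'junction front',pr(L-.046,-.014,-.014),pr(L-.046,.014,-.014),'lens top',pr(L,0,-.019),'head sides',pr(L-.046,-.019,0),'headbacktop',pr(L-.046,0,-.019))
E
```

```text
0.0897 tail front [269.4286 356.0007] tail back [273.0978 434.5014] junction front [290.7557 241.976 ] [345.8561 241.9322] lens top [318.0387 209.0041] head sides [281.7304 267.3385] headbacktop [318.3099 232.6194]
0.0955 tail front [271.7064 343.8226] tail back [275.047  419.7049] junction front [291.4598 238.2113] [345.0716 238.1688] lens top [318.0114 206.622 ] head sides [282.658  262.9841] headbacktop [318.2693 229.0798]
```

```bash
cat >> h.py <<'E'
def final(L=.093,zo=.0015,dist=.11,C=(.6009,.0386,.110),roll=0,back=0):
    t=np.radians(82.73);n=np.array([np.cos(t),np.sin(t),0]);z=np.array([0,0,1.])
    X=-(n+z)/np.sqrt(2);Y=np.array([n[1],-n[0],0]);
    R=np.c_[X,Y,np.cross(X,Y)]@Ro.from_rotvec([roll,0,0]).as_matrix()
    lens=np.array(C)+.019*n-(dist+back)*X
    return lens-L*R[:,0]-zo*R[:,2],R,lens
E
python3 - <<'E'
from h import *
p,R,l=final();print(p,l);plan(p,Rm=R)
E
```

```text
[0.6216 0.2009 0.2525] [0.6131 0.1346 0.1878]
t 15.1 pos [0.4341 0.2313 0.2708] q [ 0.2473 -0.0456  1.7665  0.0005  1.4158  0.1996] F [-0.0992 -0.0552 -1.9142] open 0.323
turn [ 0.1637 -0.7852 -0.0728] 46.145027348915114 shift [ 19.1009 185.7667  39.2985] 190.8362619644792
```

>>> servo_tool --pt "0.02 -0.1 -0.009 0 20 4 -1" --pt "0.04 -0.2 -0.018 0 45 8 -1" --pt "0.06 -0.3 -0.027 0 70 13 -1" --pt "0.08 -0.4 -0.036 2 95 18 -1" --pt "0.1 -0.5 -0.045 5 120 23 -1" --pt "0.12 -0.6 -0.055 10 145 29 -1" --pt "0.14 -0.7 -0.064 15 168 35 -1" --pt "0.164 -0.785 -0.073 19 186 39 -1"

```text
time_s: 16.1
eef_pos: [0.6219, 0.201, 0.2499]
eef_rot: [-0.61, -0.285, -0.253, 0.695]
wrist_force: [-0.3, -0.1, -0.9]
opening: 0.318
```

```bash
python3 - <<'E'
from h import *
from bench import ctrl
p,R,l=final();plan(p,Rm=R)
c=ctrl.camera('side');im=c['pixels'];cv2.imwrite('pics/s11.png',im)
c=ctrl.camera('scene');im=c['pixels'];cv2.imwrite('pics/sc11.png',im)
E
```

```text
t 16.1 pos [0.6219 0.201  0.2499] q [ 0.4266  0.6888  1.064  -0.67    1.8149  0.5308] F [-0.2617 -0.1414 -0.8961] open 0.318
turn [0.0016 0.0039 0.0026] 0.2847888430389814 shift [-1.7389 -0.3256  1.9558] 2.6372384820643697
```

View pics/s11.png

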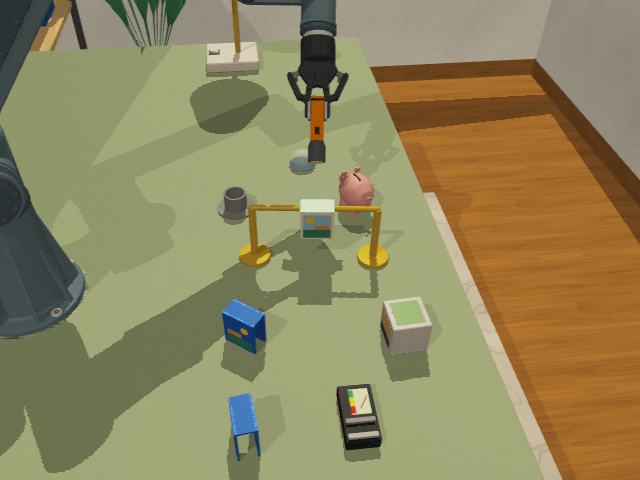

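View pics/sc11.png

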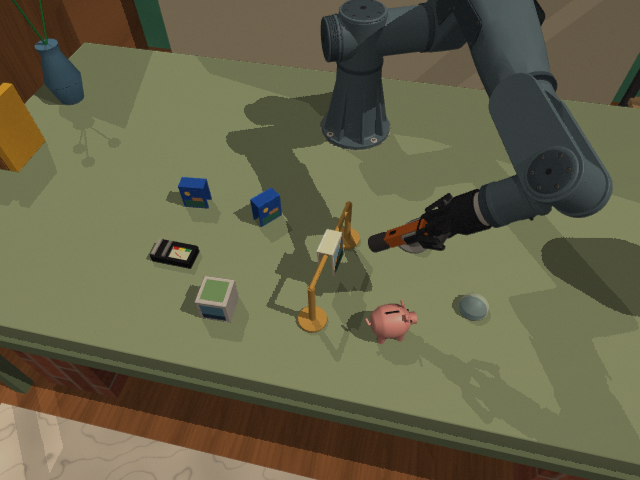

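>>> servo_tool --pt "0.001 0.002 0.001 -1 0 1 -1" --pt "0.001 0.004 0.002 -1.7 0 2 -1" --pt "0.001 0.004 0.002 -1.7 0 2 -1" --pt "0.001 0.004 0.002 -1.7 0 2 -1" --pt "0.001 0.004 0.002 -1.7 0 2 -1" --pt "0.001 0.004 0.002 -1.7 0 2 -1" --pt "0.001 0.004 0.002 -1.7 0 2 -1" --pt "0.001 0.004 0.002 -1.7 0 2 -1"

```text
time_s: 17.2
eef_pos: [0.6213, 0.2007, 0.2487]
eef_rot: [-0.61, -0.285, -0.255, 0.694]
wrist_force: [0.9, -0.4, -0.8]
opening: 0.32
```

```bash
python3 - <<'E'
from h import *
from bench import ctrl
p,R,l=final();plan(p,Rm=R)
o=ctrl.get_obs();c=ctrl.camera('wrist');cv2.imwrite('pics/w12.png',c['pixels']);P=wristP(o,c)
t=np.radians(82.73);n=np.array([np.cos(t),np.sin(t),0]);u=np.array([n[1],-n[0],0])
C=np.array([.6009,.0386,.110])
for a,b in((-1,1),(1,1),(1,-1),(-1,-1),(0,0)):
    h=P@np.r_[C+.019*n+a*.035*u+b*np.array([0,0,.04]),1];print('wrist',(a,b),h[:2]/h[2])
w,x,y,z=o['eef_rot'];Rm=Ro.from_quat([x,y,z,w]).as_matrix()
cal=np.load('cal.npz')
for nm,Q in(('w',P),('s',cal['Ps']),('d',cal['Pd'])):
    for lab,v in(('lens',(.093,0,.0015)),('junc',(.047,0,.0015)),('tail',(-.047,0,.0015))):
        h=Q@np.r_[o['eef_pos']+Rm@v,1];print(nm,lab,h[:2]/h[2])
    h=Q@np.r_[C+.019*n,1];print(nm,'pic',h[:2]/h[2])
def crop(im,x,y,w,h,k,nm):
    c=cv2.resize(im[y:y+h,x:x+w],None,fx=k,fy=k,interpolation=cv2.INTER_CUBIC)
    for i in range(0,w,10): cv2.putText(c,str(x+i),(i*k,10),0,.33,(255,255,255),1); cv2.line(c,(i*k,12),(i*k,18),(255,255,255),1)
    for i in range(10,h,10): cv2.putText(c,str(y+i),(0,i*k+4),0,.33,(255,255,255),1); cv2.line(c,(26,i*k),(32,i*k),(255,255,255),1)
    cv2.imwrite(nm,c)
crop(ctrl.camera('side')['pixels'],270,90,100,160,4,'pics/s12.png')
crop(ctrl.camera('scene')['pixels'],300,195,130,100,6,'pics/sc12.png')
E
```

```text
t 17.2 pos [0.6213 0.2007 0.2487] q [ 0.4254  0.6872  1.0674 -0.6665  1.8121  0.5289] F [ 0.8943 -0.4137 -0.7966] open 0.32
turn [0.0046 0.0005 0.0038] 0.3438478461556958 shift [-2.8259  0.2147  2.5104] 3.785994339887657
wrist (-1, 1) [277.8201 242.4094]
wrist (1, 1) [359.5907 242.8204]
wrist (1, -1) [355.9605 166.2699]
wrist (-1, -1) [282.0668 165.9363]
wrist (0, 0) [318.8572 202.4231]
w lens [318.0422 239.4587]
w junc [318.2419 268.5011]
w tail [319.1159 395.6037]
w pic [318.8572 202.4231]
s lens [371.9525 243.5112]
s junc [388.0526 238.166 ]
s tail [424.4493 226.0822]
s pic [337.3074 254.4376]
d lens [316.0077 164.1098]
d junc [316.2716 142.6421]
d tail [316.8079  99.0045]
d pic [315.8777 214.3272]
```

View pics/w12.png

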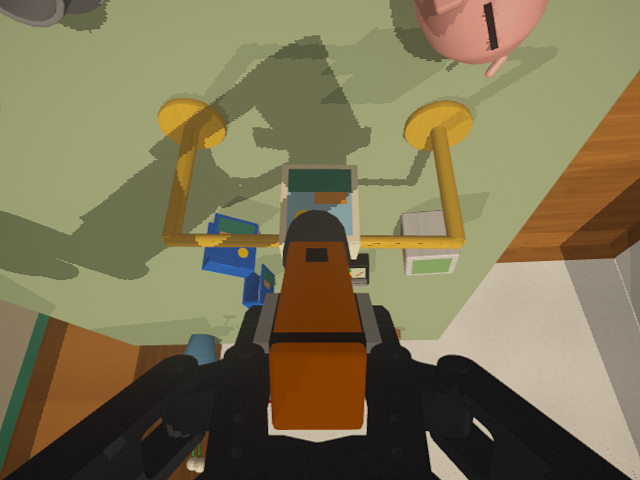

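View pics/s12.png

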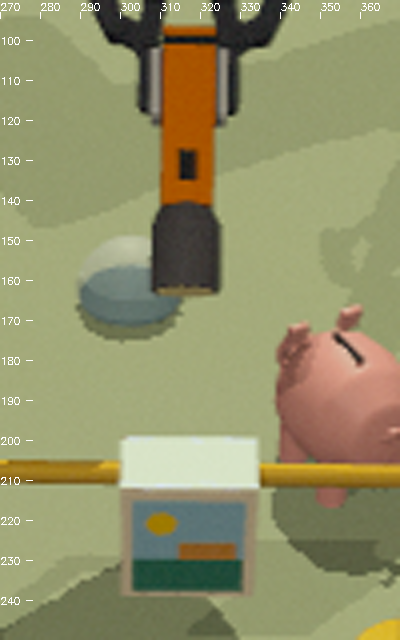

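View pics/sc12.png

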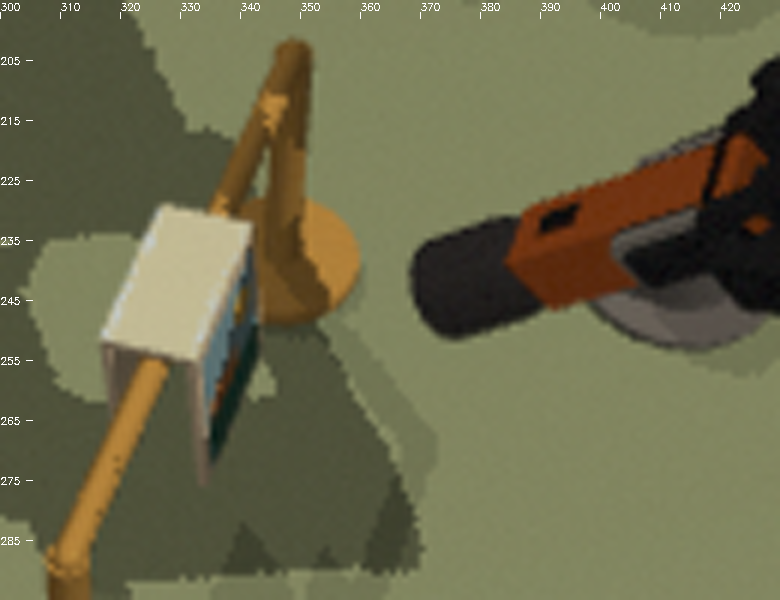

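>>> servo_tool --pt "0.002 0 0.002 -2 0 2 -1" --pt "0.004 0 0.004 -4 0 3.5 -1" --pt "0.004 0 0.004 -5 0 4.5 -1" --pt "0.004 0 0.004 -5 0 4.5 -1" --pt "0.004 0 0.004 -5 0 4.5 -1" --pt "0.004 0 0.004 -5 0 4.5 -1" --pt "0.004 0 0.004 -5 0 4.5 -1" --pt "0.004 0 0.004 -5 0 4.5 -1"

```text
time_s: 18.35
eef_pos: [0.6214, 0.201, 0.2554]
eef_rot: [-0.611, -0.287, -0.253, 0.693]
wrist_force: [-0.3, 1.0, -1.4]
opening: 0.32
```

```bash
python3 - <<'E'
from h import *
from bench import ctrl
p,R,l=final();plan(p,Rm=R)
o=ctrl.get_obs();w,x,y,z=o['eef_rot'];Rm=Ro.from_quat([x,y,z,w]).as_matrix()
ln=o['eef_pos']+Rm@[.093,0,.0015];d=Rm[:,0]
t=np.radians(82.73);n=np.array([np.cos(t),np.sin(t),0]);C=np.array([.6009,.0386,.110])+.019*n
print('dist',np.linalg.norm(C-ln),'miss',np.linalg.norm(np.cross(C-ln,d)),'tilt',np.degrees(np.arccos(-d[2])))
cv2.imwrite('pics/side13.png',ctrl.camera('side')['pixels'])
cv2.imwrite('pics/w13.png',ctrl.camera('wrist')['pixels'])
E
```

```text
t 18.35 pos [0.6214 0.201  0.2554] q [ 0.4266  0.6801  1.0648 -0.6696  1.817   0.5272] F [-0.3221  0.9993 -1.444 ] open 0.32
turn [ 0.0006  0.0005 -0.0002] 0.04614667676561181 shift [ 2.1469  0.1841 -1.996 ] 2.937164838095017
dist 0.11216747150864179 miss 0.002107779680129719 tilt 45.03004753583538
```

View pics/w13.png

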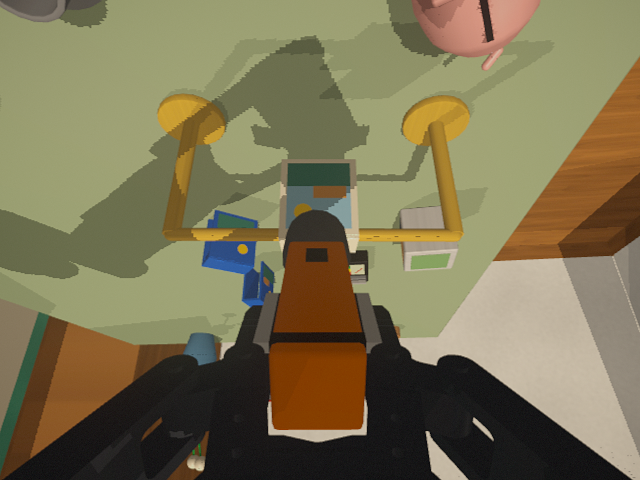

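View pics/side13.png

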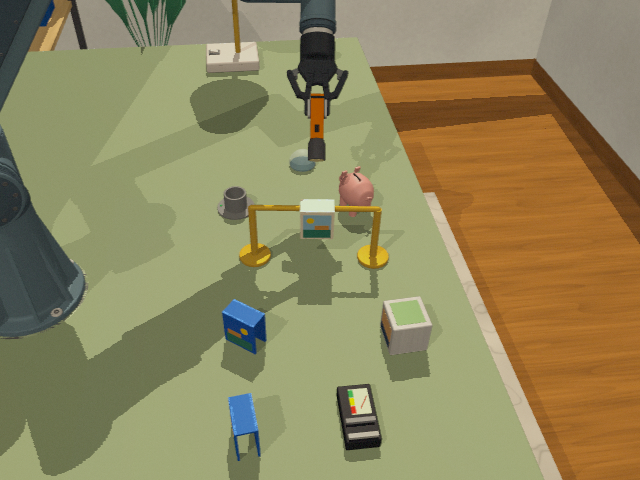

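>>> servo_tool --pt "0 0 0 1 0 -0.5 -1" --pt "0 0 0 2 0 -1 -1" --pt "0 0 0 3 0 -1.2 -1" --pt "0 0 0 3 0 -1.2 -1" --pt "0 0 0 3 0 -1.2 -1" --pt "0 0 0 3 0 -1.2 -1" --pt "0 0 0 3 0 -1.2 -1" --pt "0 0 0 3 0 -1.2 -1"

```text
time_s: 19.45
eef_pos: [0.6213, 0.1998, 0.2525]
eef_rot: [-0.611, -0.287, -0.253, 0.693]
wrist_force: [-0.1, 0.1, -1.0]
opening: 0.32
```

```bash
python3 - <<'E'
from h import *
from bench import ctrl
for i in range(2):
  o=ctrl.get_obs();w,x,y,z=o['eef_rot'];Rm=Ro.from_quat([x,y,z,w]).as_matrix()
  t=np.radians(82.73);n=np.array([np.cos(t),np.sin(t),0]);C=np.array([.6009,.0386,.110])+.019*n;d=Rm[:,0]
  for L in(.0897,.093):
    ln=o['eef_pos']+Rm@[L,0,.0015]
    print(o['time_s'],o['eef_pos'],'dist',np.linalg.norm(C-ln),'miss',np.linalg.norm(np.cross(C-ln,d)),'tilt',np.degrees(np.arccos(-d[2])))
  ctrl.camera('side')
E
```

```text
19.45 [0.6213 0.1998 0.2525] dist 0.11252930822766706 miss 0.0009436482446413203 tilt 45.02713480409928
19.45 [0.6213 0.1998 0.2525] dist 0.10922942776588641 miss 0.0009436482446413072 tilt 45.02713480409928
19.5 [0.6213 0.1998 0.2525] dist 0.1124887903639257 miss 0.0009167221044155547 tilt 45.02787386696366
19.5 [0.6213 0.1998 0.2525] dist 0.1091889032600508 miss 0.0009167221044155434 tilt 45.02787386696366
```

```bash
python3 -c "
from bench import ctrl
print(ctrl.hand_in())"
```

```text
the job is handed in; nothing more can be done
None
```

I hung the picture saddle over the middle of the brass rail and let go of it. I then drew the orange torch out of its cup and handed in at about 19.5 s with it held at 45° on the robot's left of the rail.

- **Saddle:** in the last wrist view its lower picture corners were within about 1 px of where a vertically hanging saddle should show. I released it in contact with the bar, with about 9 N of upward force at the wrist.
- **Torch aim:** the slant is 45.0° and the beam misses the picture centre by about 1 mm. The lens is about 109–112 mm away.
- **Clearances:** the last camera views and near-zero contact forces show the torch touching nothing. The pig, tester, photo cube, dome and both blue look-alikes look unmoved.

Two checks disagreed:

- **Torch in its cup:** the stereo and wrist-camera positions differed by about 5 mm. I grasped nearer the wrist-camera value, and the grip came out centred.
- **Lens distance:** two estimates of where the lens sits in the hand differ by 3–6 mm. That is why the distance is a range; I used the middle, so the true figure could be a few mm outside it.

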